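# Load the loose battery pack into the free bay of the test rack

## Task

On the repair bench a loose black battery pack with a green top stands apart from the test rack, and only one of the rack's three bays is free. Stand the loose pack upright in the free bay, fully down on the bay's floor, and leave the two packs already in the rack where they are.

Things in the scene. Friction and masses are not known exactly. Their poses are not given: they have to be found in the camera images.
- pack: The loose pack to load, on the bench to the robot's right (a low orange-topped pack and a bare steel motor near it are not wanted). 60 x 44 x 85 mm (x, y, z), upright, about 0.35 kg, black with grey ribs and a bright green top with brass contacts. Origin: centre of its underside, z up. Grip from above across its 44 mm width (y), in the upper 30 mm.
- rack: Fixed grey rack, base 120 x 340 x 12 mm (x, y, z), origin at the centre of its underside. Three bays at x = 0, y = +110, 0, -110 mm: sockets 72 (x) by 56 mm (y) inside, floor 12 mm and wall tops 32 mm above the bench, walls 8 mm. Packs stand with their x along the rack's x, either way round. Any one bay may be the empty one; a flat green disc 28 mm across shows on its floor (not felt).
- seated_a: A pack already standing in one of the rack's bays; to be left alone. Looks the same as the loose one: 60 x 44 x 85 mm (x, y, z), upright, about 0.35 kg, black with grey ribs and a bright green top with brass contacts. Origin: centre of its underside, z up.
- seated_b: The other pack already standing in a bay of the rack; to be left alone. Looks the same as the loose one: 60 x 44 x 85 mm (x, y, z), upright, about 0.35 kg, black with grey ribs and a bright green top with brass contacts. Origin: centre of its underside, z up.

How it is judged:
At the end, for the whole second after the job is handed in: The loose pack stands at rest in the bay that was free: within 12 mm of the bay's centre along the rack's x and y, its underside less than 5 mm above the bay's floor, leaning less than 7 degrees; both packs that were already seated are within 20 mm of where they stood ((y of pack in the frame of rack between 0.098 and 0.122 m or y of pack in the frame of rack between -0.012 and 0.012 m or y of pack in the frame of rack between -0.122 and -0.098 m) and x of pack in the frame of rack between -0.012 and 0.012 m and z of pack in the frame of rack below 0.017 m and angle between pack's own z axis and vertical below 0.12 rad and linear speed of pack below 0.02 m/s and distance of each of seated_a, seated_b from where it was at the start of the episode below 0.02 m); the robot touches nothing.
It fails at once if A pack already in the rack is moved more than 20 mm from where it stood (distance of any of seated_a, seated_b from where it was at the start of the episode above 0.02 m).
It also fails if it takes over 35 s, if anything falls off the work surface, if the arm or the gripper's body presses on something with over 40 N, if the wrist force passes 120 N, or if a joint passes its speed limit or range.

## Robot

A 7-joint arm with a two-finger parallel gripper is mounted at the origin on the work surface. World frame = base frame: x ahead of the robot, y to its left, z up, the work surface at z = 0. Lengths are in m, angles in rad, forces in N, time in s.
With the tool pointing down it reaches from about 0.4 to 0.85 m from the base axis. Payload 10.4 kg.
Tool frame: the origin (TCP) lies at the centre of the arm's flange, where the gripper is bolted on; the fingertips stand 173 mm ahead of it and the grasp point (between the pads) lies 155 mm ahead of it; z points along the fingers, y is the line along which they close (so a half turn about z gives the same grasp; the last joint's range is limited). The gripper opens to 85 mm and grips with 20 to 120 N. Pads are 22 mm wide; open, the fingers measure 114 mm over their backs; the gripper's body (76 mm by 85 mm) begins 54 mm behind the grasp point. The pads swing forward as they close: fully open they stand 13 mm farther back than shut.
Start: joints at [1.162, 0.332, -0.065, 1.46, 0.022, 1.35, -0.088], TCP at [0.235, -0.579, 0.405] pointing down, gripper open.
Joint ranges: [-2.6, 2.6], [-0.5, 2.12], [-1.47, 1.34], [0.16, 2.42], [-1.27, 4.41], [0.06, 2.06], [-2.6, 2.6]. Speed limits (rad/s): [2.22, 2.22, 2.79, 2.79, 3.14, 3.14, 3.14].

## Interface

Orientations are given as a unit quaternion [x, y, z, w].
In Python, from workcell import manip, viewer, finder gives the robot as it stands.
- The arm moves only by the tool arm_command, never from a script. Its argument "plan" is a list of rows, each an object with "dp": the shift along the tool's x, y, z in mm, a list of three; "spin": the turn about the tool's z in rad. A call has 1 to 5 rows; each row shifts and turns the commanded pose from where the row before left it, along the tool's axes as they then stand; what a row does not reach is not made up. A row lasts 1/10 s, in which the tool goes at most 50 mm and 8.59 degrees, less where a joint would pass 70% of its speed; a pose out of reach is approached as far as the arm can. A call is refused whole if a number of a shift passes 50 or a number of a turn 0.15, either way. A call with a gripper value outside its range is refused whole. "grip" is the closure, from -1 (fully open) to 1 (shut), set as the call begins (left out, the last holds). The fingers move at their own pace and stop on an object; "newtons" is the grip in N (left out, the last holds). Time passes only in rows, so rows that do not move let the fingers close. It gives the time, the measured TCP pose, the force, the opening and the grip force at its end, in the units of the state.
- manip.get_obs(): the state, without advancing time (a new reading comes with each control period).
- viewer.camera(name): name is "scene" or "side" or "wrist"; returns the picture (400x640x3 uint8, blue, green, red); there is no depth.
- viewer.camera_params(name): a dict with "vertical_fov" (degrees; the focal length in pixels is half the picture's height over the tangent of half this angle, whatever the lens; pixels are square), "cx", "cy" (the principal point, pixels), "R" (3x3) and "t" (3): a world point X has camera coordinates R X + t; the wrist camera has in their place "T_tool_cam" (4x4, takes a point from camera to tool coordinates, whose origin is the TCP and whose axes are the flange's). Camera axes: x right, y down, z forward; pixel columns grow to the right and rows downward; lengths in m; the calibration is good to about 2 mm. A picture is of the moment at which its call begins: read the wrist's pose just before it. camera_params takes no time and is no camera call.
- manip.hand_in(): hands the job in; it is judged then, once.
Trained networks look in the newest picture that a camera, given by its name, has taken for a name from the list of things; names that differ only in an ending like _2 or _b are one class to them, and where a whole thing is asked for, a point or a joint stands for the part that bears it (a point fixed in the world has none). Each returns a list of dicts, best first, with "score" (0 to 1); they miss things now and then, are a little off and sometimes report something else, mostly with a low value. They report only what shows in the picture. A call takes as long as a camera call.
- finder.find_in(camera, thing): "position" ([x, y, z] in m, in world coordinates, good to about 4 mm: the middle of the surface that is visible of it).
The state is a dict: "clock": time; "joint_pos": joint angles; "joint_velocities": joint speeds; "tau": joint torques, N m; "position": TCP position; "ee_rot": TCP orientation; "ft_force": force on the tool from outside, world axes, zero at the start; "torque": the same for the moment, N m; "grip_width": opening from 0.0 (shut) to 1.0 (fully open); "grasp_force": force on a finger pad.
Only numpy, scipy, OpenCV 4.12 (cv2) and the standard library are available. Lean on these libraries where they do the work, as an engineer would, in place of code of your own. Each camera call takes 0.05 s, during which the arm holds its last target. There are 200 camera calls.

## Working session

There is one attempt and no reset: what is moved stays moved. The work goes in short steps, Python scripts to look and compute and a tool call to move; the robot and the scene stay as the last step left them, time stands still between calls to the robot, and variables do not carry over. Pictures are saved under pics/ and viewed, at most 10 in all, crops included, and the job is handed in when it is done.

Besides the shell and the picture viewer there is one more tool, called after "Emit:" in YAML: its name, and indented under it one key for each argument. arm_command: Moves the arm, as the interface text tells. Its arguments: {"type":"object","properties":{"plan":{"type":"array","items":{"type":"object","properties":{"dp":{"type":"array","items":{"type":"number"}},"spin":{"type":"number"}}}},"grip":{"type":"number"},"newtons":{"type":"number"}},"required":["plan"]}

```bash
mkdir -p pics; python3 - <<'E'
from workcell import manip, viewer, finder
import cv2, numpy as np
o=manip.get_obs(); print({k:np.round(v,3) for k,v in o.items()})
ims=[]
for c in ("scene","side","wrist"):
    im=viewer.camera(c); ims.append(im)
    p=viewer.camera_params(c); print(c,{k:np.round(v,3).tolist() for k,v in p.items()})
    for t in ("pack","rack"):
        print(c,t,[(np.round(d["position"],3).tolist(),round(d["score"],2)) for d in finder.find_in(c,t)])
cv2.imwrite("pics/a.png",cv2.resize(np.vstack([np.hstack(ims[:2]),np.hstack([ims[2],0*ims[2]])]),(800,500),interpolation=cv2.INTER_AREA))
cv2.imwrite("pics/scene.png",ims[0])
E
```

```text
{'clock': np.float64(0.0), 'joint_pos': array([ 1.162,  0.333, -0.065,  1.461,  0.022,  1.35 , -0.089]), 'joint_velocities': array([ 0.001,  0.001, -0.001,  0.   ,  0.001, -0.   , -0.   ]), 'tau': array([ 0.0000e+00, -6.2545e+01,  4.9000e-02, -3.9161e+01,  1.6000e-02,
        1.0000e-02, -0.0000e+00]), 'position': array([ 0.235, -0.579,  0.404]), 'ee_rot': array([ 0.981,  0.192, -0.   , -0.001]), 'ft_force': array([ 0.608, -0.725,  0.169]), 'torque': array([ 0.043, -0.011, -0.009]), 'grasp_force': np.float64(0.0), 'grip_width': np.float64(0.999)}
scene {'vertical_fov': 42.357, 'cx': 321.799, 'cy': 199.023, 'R': [[-0.734, 0.679, 0.011], [0.55, 0.605, -0.576], [-0.398, -0.417, -0.817]], 't': [0.394, -0.266, 1.411]}
scene pack [([0.466, -0.124, 0.067], 0.65)]
scene rack [([0.552, 0.228, 0.013], 0.94)]
side {'vertical_fov': 50.319, 'cx': 327.536, 'cy': 197.186, 'R': [[0.964, -0.267, -0.016], [-0.181, -0.61, -0.771], [0.196, 0.746, -0.636]], 't': [-0.53, 0.149, 0.855]}
side pack [([0.459, -0.162, 0.068], 0.68)]
side rack [([0.512, 0.125, 0.011], 0.79)]
wrist {'vertical_fov': 64.989, 'cx': 316.655, 'cy': 199.95, 'T_tool_cam': [[-0.001, -0.945, -0.327, 0.084], [1.0, -0.001, 0.001, 0.0], [-0.001, -0.327, 0.945, 0.032], [0.0, 0.0, 0.0, 1.0]]}
wrist pack []
wrist rack []
```

View pics/a.png

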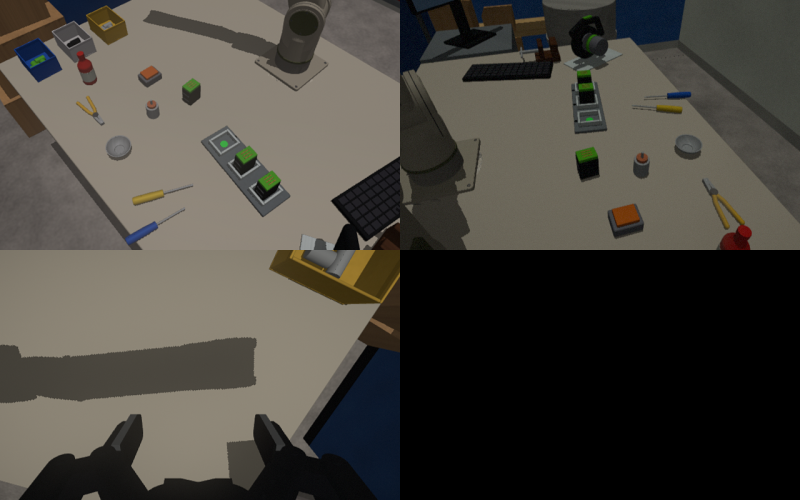

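View pics/scene.png

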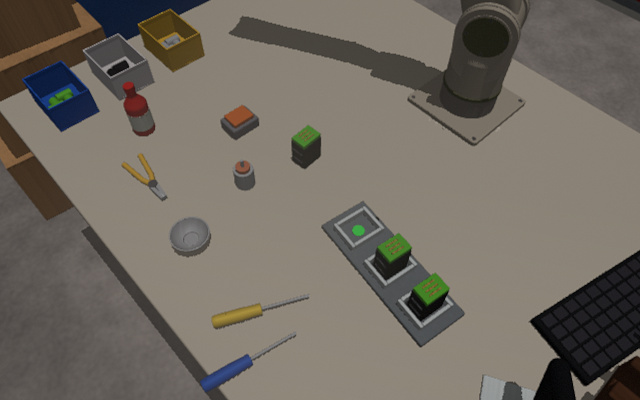

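The scene view shows the loose pack at (306,147) and the rack's free bay (green disc) at (358,230), the end bay nearest the loose pack; the seated packs are at (393,255) and (428,296).

```bash
cat > h.py <<'E'
from workcell import manip, viewer, finder
import cv2, numpy as np
from scipy.spatial.transform import Rotation as Ro
def pose():
    o=manip.get_obs(); T=np.eye(4); T[:3,:3]=Ro.from_quat(o["ee_rot"]).as_matrix(); T[:3,3]=o["position"]; return T
def cam(c,T=None):
    p=viewer.camera_params(c); f=200/np.tan(np.radians(p["vertical_fov"])/2)
    K=np.array([[f,0,p["cx"]],[0,f,p["cy"]],[0,0,1]])
    if c=="wrist":
        W=T@np.array(p["T_tool_cam"]); return K,W[:3,:3],W[:3,3]
    R=np.array(p["R"]); return K,R.T,-R.T@np.array(p["t"])
def onplane(uv,z,c,T=None):
    K,R,o=cam(c,T); uv=np.atleast_2d(uv).astype(float)
    d=(R@np.linalg.inv(K)@np.c_[uv,np.ones(len(uv))].T).T
    return o+d*((z-o[2])/d[:,2])[:,None]
def greens(im,amin=40):
    h=cv2.cvtColor(im,cv2.COLOR_BGR2HSV)
    m=cv2.inRange(h,(35,110,60),(75,255,255)); m=cv2.morphologyEx(m,cv2.MORPH_CLOSE,np.ones((5,5)))
    return [c for c in cv2.findContours(m,0,1)[0] if cv2.contourArea(c)>amin]
def rect(c,z,camn,T=None):
    p=onplane(c[:,0,:],z,camn,T)[:,:2]
    (x,y),(w,h),a=cv2.minAreaRect((p*1000).astype(np.float32))
    if w<h: w,h,a=h,w,a+90   # a = direction of long side, deg
    return round(x),round(y),round(w),round(h),round((a+90)%180-90,1)
E
python3 - <<'E'
from h import *
for c in ("scene","side"):
    im=viewer.camera(c)
    for g in greens(im):
        b=cv2.boundingRect(g); print(c,b,cv2.contourArea(g),"top",rect(g,.085,c),"seated",rect(g,.097,c),"disc",rect(g,.012,c))
print(onplane([[322,226],[363,202],[464,313],[422,342]],.012,"scene").round(3).tolist())
T=pose(); print(Ro.from_matrix(T[:3,:3]).as_euler('xyz',degrees=True), T.round(3).tolist())
E
```

```text
scene (413, 273, 36, 32) 590.0 top (541, 313, 59, 43, -7.6) seated (547, 316, 58, 43, -7.6) disc (505, 300, 64, 47, -7.6)
scene (377, 233, 35, 30) 515.5 top (527, 204, 61, 44, -8.1) seated (534, 207, 60, 44, -8.1) disc (490, 181, 66, 48, -8.1)
scene (352, 225, 13, 11) 93.0 top (552, 125, 25, 24, -42.4) seated (558, 130, 25, 24, -42.4) disc (516, 97, 27, 26, -42.4)
scene (292, 126, 28, 23) 317.0 top (459, -141, 59, 44, 3.6) seated (466, -133, 58, 44, 3.6) disc (415, -191, 64, 48, 3.6)
scene (48, 88, 25, 20) 188.0 top (829, -651, 68, 33, -0.5) seated (831, -636, 67, 33, -0.5) disc (815, -742, 73, 36, -0.5)
side (281, 235, 36, 23) 482.0 top (455, -145, 58, 43, 3.5) seated (453, -157, 57, 42, 3.5) disc (466, -75, 65, 48, 3.5)
side (285, 132, 25, 12) 191.5 top (533, 224, 58, 46, -7.5) seated (530, 205, 57, 45, -7.5) disc (554, 342, 65, 52, -7.5)
side (283, 112, 23, 9) 141.5 top (548, 333, 59, 47, -10.8) seated (545, 311, 58, 46, -10.9) disc (571, 465, 66, 53, -10.8)
side (299, 55, 16, 17) 56.0 top (660, 690, 142, 28, 57.3) seated (654, 660, 139, 27, 57.3) disc (697, 868, 160, 32, 57.3)
[[0.569, 0.035, 0.012], [0.453, 0.05, 0.012], [0.497, 0.381, 0.012], [0.606, 0.363, 0.012]]
[ 1.79994478e+02 -5.26292622e-04  2.21053722e+01] [[0.926, 0.376, 0.0, 0.235], [0.376, -0.926, -0.0, -0.579], [0.0, 0.0, -1.0, 0.405], [0.0, 0.0, 0.0, 1.0]]
```

Emit:
arm_command:
  plan:
    - {"dp": [32, -36, 0], "spin": 0.065}
    - {"dp": [32, -36, 0], "spin": 0.065}
    - {"dp": [32, -36, 0], "spin": 0.065}
    - {"dp": [32, -36, 0], "spin": 0.065}
    - {"dp": [32, -36, 0], "spin": 0.065}
  grip: -1
  newtons: 50

```text
clock: 1.05
position: [0.3443, -0.3635, 0.4051]
ee_rot: [1.0, 0.029, 0.0, 0.0]
ft_force: [1.1, -1.5, -0.3]
grip_width: 1.001
grasp_force: 0.0
```

Emit:
arm_command:
  plan:
    - {"dp": [25, -43, 0]}
    - {"dp": [25, -43, 0]}
    - {"dp": [25, -43, 0]}
    - {"dp": [25, -42, 0]}
    - {"dp": [25, -42, 0]}

```text
invalid input at $.plan[0]: expected keys dp, spin
```

```bash
cat > w.py <<'E'
from h import *
T=pose(); im=viewer.camera("wrist")
print(T[:3,3].round(4), "yaw",np.degrees(np.arctan2(T[1,0],T[0,0])).round(2))
for g in greens(im):
    for z in (.085,.097,.012): print(cv2.boundingRect(g),cv2.contourArea(g),z,rect(g,z,"wrist",T))
import sys; cv2.imwrite(f"pics/{sys.argv[1]}.png",im)
E
python3 w.py w1
```

```text
[ 0.3443 -0.3635  0.4051] yaw 3.3
(26, 0, 68, 79) 3822.0 0.085 (456, -147, 58, 41, 4.3)
(26, 0, 68, 79) 3822.0 0.097 (455, -156, 56, 40, 4.3)
(26, 0, 68, 79) 3822.0 0.012 (463, -93, 73, 52, 4.3)
```

View pics/w1.png

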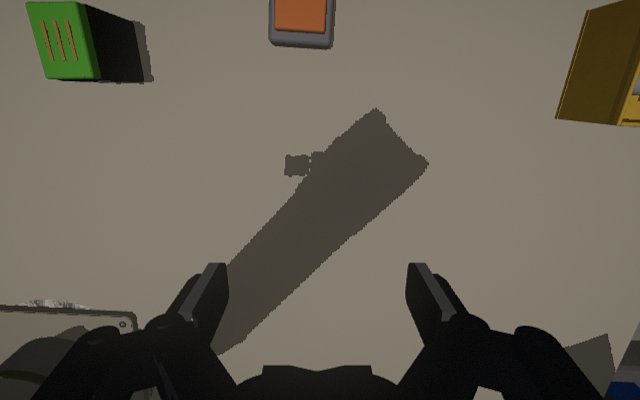

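The move was refused for missing spin; the wrist view from the old pose shows the pack's green top at upper left (60,40), agreeing with (457,-145). Moving on.

Emit:
arm_command:
  plan:
    - {"dp": [25, -43, 0], "spin": 0}
    - {"dp": [25, -43, 0], "spin": 0}
    - {"dp": [25, -43, 0], "spin": 0}
    - {"dp": [25, -42, 0], "spin": 0}
    - {"dp": [25, -42, 0], "spin": 0}

```text
clock: 1.6
position: [0.4563, -0.1434, 0.4051]
ee_rot: [1.0, 0.03, 0.0, 0.0]
ft_force: [0.4, -0.9, 0.4]
grip_width: 1.003
grasp_force: 0.0
```

```bash
python3 w.py w2
```

```text
[ 0.4563 -0.1434  0.4051] yaw 3.49
(294, 154, 45, 59) 2394.5 0.085 (458, -144, 58, 41, 4.6)
(294, 154, 45, 59) 2394.5 0.097 (461, -144, 55, 39, 4.6)
(294, 154, 45, 59) 2394.5 0.012 (437, -145, 72, 51, 4.6)
(88, 88, 26, 27) 516.0 0.085 (521, 49, 22, 21, -8.5)
(88, 88, 26, 27) 516.0 0.097 (522, 41, 21, 20, -8.5)
(88, 88, 26, 27) 516.0 0.012 (517, 96, 28, 27, -8.5)
```

View pics/w2.png

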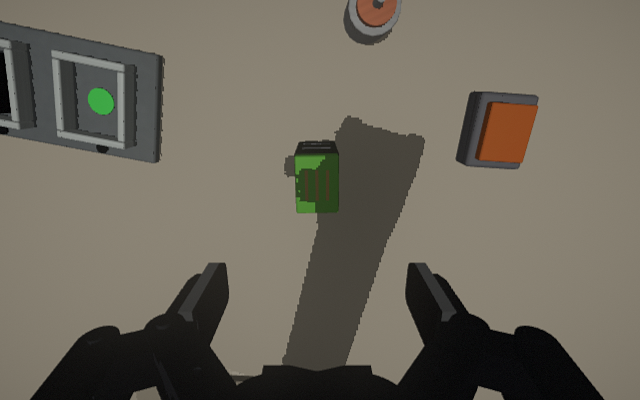

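The wrist view shows the pack's top at (316,183) centred under the gripper, and the free bay at (100,100); descending.

Emit:
arm_command:
  plan:
    - {"dp": [1, 0, 40], "spin": -0.012}
    - {"dp": [1, 0, 45], "spin": 0}
    - {"dp": [0, 0, 45], "spin": 0}
    - {"dp": [0, 0, 35], "spin": 0}
    - {"dp": [0, 0, 20], "spin": 0}

```text
clock: 2.15
position: [0.4568, -0.1451, 0.217]
ee_rot: [0.999, 0.037, -0.001, -0.001]
ft_force: [0.2, -0.4, -0.0]
grip_width: 1.002
grasp_force: 0.0
```

Emit:
arm_command:
  plan:
    - {"dp": [0, 0, 0], "spin": 0}
    - {"dp": [0, 0, 0], "spin": 0}
    - {"dp": [0, 0, 0], "spin": 0}
    - {"dp": [0, 0, 0], "spin": 0}
    - {"dp": [0, 0, 0], "spin": 0}
  grip: 1
  newtons: 50

```text
clock: 2.65
position: [0.4585, -0.145, 0.2214]
ee_rot: [0.999, 0.036, 0.001, 0.001]
ft_force: [-2.0, 2.3, 6.5]
grip_width: 0.507
grasp_force: 51.0
```

Emit:
arm_command:
  plan:
    - {"dp": [0, 0, 0], "spin": 0}
    - {"dp": [0, 0, 0], "spin": 0}
    - {"dp": [0, 0, 0], "spin": 0}

```text
clock: 2.95
position: [0.4586, -0.145, 0.2214]
ee_rot: [0.999, 0.037, 0.001, 0.001]
ft_force: [-1.7, 1.8, 7.5]
grip_width: 0.51
grasp_force: 51.0
```

Emit:
arm_command:
  plan:
    - {"dp": [0, 0, -10], "spin": 0}
    - {"dp": [0, 0, -25], "spin": 0}
    - {"dp": [0, 0, -30], "spin": 0}
    - {"dp": [0, 0, -20], "spin": 0}
    - {"dp": [0, 0, 0], "spin": 0}

```text
clock: 3.45
position: [0.4586, -0.1452, 0.3082]
ee_rot: [0.999, 0.036, 0.003, 0.001]
ft_force: [0.2, -1.0, -3.0]
grip_width: 0.507
grasp_force: 51.9
```

```bash
python3 w.py w3 | head -2
```

```text
[ 0.4586 -0.1452  0.3082] yaw 4.16
(264, 243, 108, 127) 12231.0 0.085 (393, -152, 110, 74, 4.4)
```

View pics/w3.png

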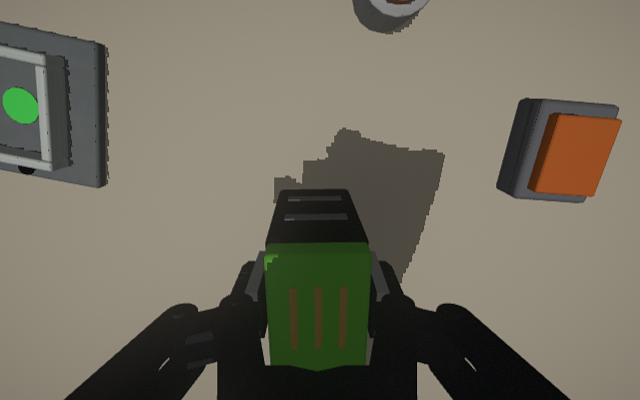

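The pack is held straight with its top at (318,305); the bay's disc is at (20,105). Moving toward it.

Emit:
arm_command:
  plan:
    - {"dp": [8, -40, 0], "spin": 0.042}
    - {"dp": [8, -40, 0], "spin": 0.042}
    - {"dp": [8, -40, 0], "spin": 0.042}
    - {"dp": [8, -40, 0], "spin": 0.042}
    - {"dp": [8, -30, 0], "spin": 0.042}

```text
clock: 4.0
position: [0.4985, 0.0468, 0.3036]
ee_rot: [0.998, -0.068, -0.001, -0.0]
ft_force: [-0.3, 0.3, -3.6]
grip_width: 0.508
grasp_force: 52.0
```

Emit:
arm_command:
  plan:
    - {"dp": [0, 0, 0], "spin": 0}
    - {"dp": [0, 0, 0], "spin": 0}

```text
clock: 4.2
position: [0.4986, 0.0445, 0.3035]
ee_rot: [0.998, -0.068, -0.001, 0.0]
ft_force: [0.7, -0.5, -4.0]
grip_width: 0.507
grasp_force: 52.1
```

```bash
python3 w.py w4; python3 - <<'E'
from h import *
T=pose(); im=cv2.imread("pics/w4.png")
g=max(greens(im),key=cv2.contourArea); p=onplane(g[:,0,:],.172,"wrist",T)
q=(p-T[:3,3])@T[:3,:3]*1000; print("pack top in tool: x",q[:,0].min().round(1),q[:,0].max().round(1),"y",q[:,1].min().round(1),q[:,1].max().round(1))
t=np.array([.517,.0967,0])-T[:3,3]; print("go", (t@T[:3,:3]*1000).round(1))
E
```

```text
[0.4986 0.0445 0.3035] yaw -7.75
(264, 242, 108, 129) 12370.5 0.085 (434, 52, 110, 73, -7.6)
(264, 242, 108, 129) 12370.5 0.097 (444, 51, 103, 68, -7.6)
(264, 242, 108, 129) 12370.5 0.012 (377, 60, 153, 101, -7.6)
(0, 170, 100, 91) 7087.5 0.085 (530, 212, 62, 53, -7.8)
(0, 170, 100, 91) 7087.5 0.097 (533, 200, 58, 49, -7.8)
(0, 170, 100, 91) 7087.5 0.012 (509, 282, 86, 74, -7.8)
(237, 166, 33, 32) 769.5 0.085 (535, 79, 20, 20, 34.8)
(237, 166, 33, 32) 769.5 0.097 (538, 76, 18, 18, 34.8)
(237, 166, 33, 32) 769.5 0.012 (516, 97, 27, 27, 34.8)
pack top in tool: x -24.0 34.5 y -18.5 20.2
go [ 11.6 -55.4 303.6]
```

View pics/w4.png

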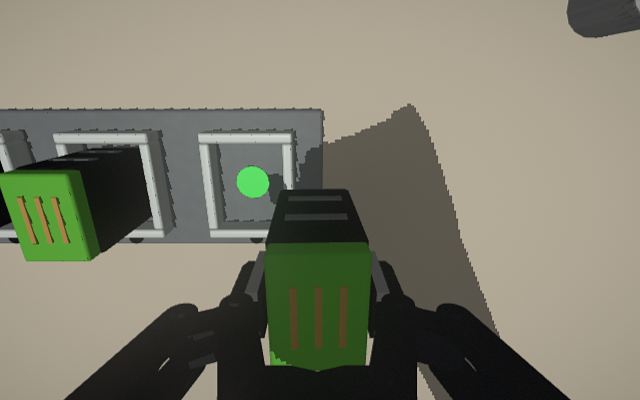

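The wrist view shows the empty bay's disc at (252,182), neighbour pack at (50,215), and the held pack well clear; offset to go is about (11,-55) mm.

Emit:
arm_command:
  plan:
    - {"dp": [4, -20, 0], "spin": 0}
    - {"dp": [4, -20, 0], "spin": 0}
    - {"dp": [3, -15, 0], "spin": 0}
    - {"dp": [0, 0, 20], "spin": 0}
    - {"dp": [0, 0, 0], "spin": 0}

```text
clock: 4.75
position: [0.5165, 0.0957, 0.2822]
ee_rot: [0.998, -0.069, -0.002, 0.001]
ft_force: [-0.2, -0.2, -3.2]
grip_width: 0.509
grasp_force: 52.2
```

```bash
python3 - <<'E'
from h import *
T=pose(); a=viewer.camera("scene"); b=viewer.camera("side")
t=np.array([.5165,.0968,0])-T[:3,3]; print("go", (t@T[:3,:3]*1000).round(1),T[:3,3])
a=cv2.resize(a[130:330,260:460],None,fx=2,fy=2,interpolation=2);b=cv2.resize(b[60:260,200:400],None,fx=2,fy=2,interpolation=2)
cv2.imwrite("pics/p5.png",np.hstack([a,b]))
E
```

```text
go [  1.   -1.6 282.2] [0.51651375 0.09571031 0.28218171]
```

View pics/p5.png

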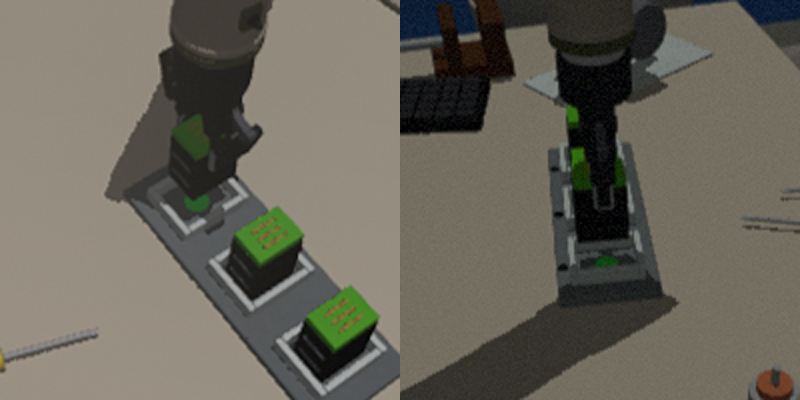

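Both views show the held pack directly above the free bay (crop (190,185) and (600,225)), the seated packs untouched; lowering.

Emit:
arm_command:
  plan:
    - {"dp": [0, -1, 12], "spin": 0}
    - {"dp": [0, 0, 10], "spin": 0}
    - {"dp": [0, 0, 8], "spin": 0}
    - {"dp": [0, 0, 6], "spin": 0}
    - {"dp": [0, 0, 0], "spin": 0}

```text
clock: 5.35
position: [0.5173, 0.0981, 0.2476]
ee_rot: [0.998, -0.068, -0.001, 0.0]
ft_force: [-1.1, 0.7, -3.8]
grip_width: 0.506
grasp_force: 52.2
```

Emit:
arm_command:
  plan:
    - {"dp": [0, 0, 5], "spin": 0}
    - {"dp": [0, 0, 4], "spin": 0}
    - {"dp": [0, 0, 3], "spin": 0}
    - {"dp": [0, 0, 1], "spin": 0}
    - {"dp": [0, 0, 0], "spin": 0}

```text
clock: 5.85
position: [0.5176, 0.0982, 0.2356]
ee_rot: [0.998, -0.069, -0.0, 0.0]
ft_force: [0.2, 0.1, -3.5]
grip_width: 0.51
grasp_force: 52.3
```

Emit:
arm_command:
  plan:
    - {"dp": [0, 0, 1], "spin": 0}
    - {"dp": [0, 0, 1], "spin": 0}
    - {"dp": [0, 0, 1], "spin": 0}
    - {"dp": [0, 0, 0], "spin": 0}

```text
clock: 6.25
position: [0.5178, 0.0984, 0.2335]
ee_rot: [0.998, -0.069, 0.0, 0.0]
ft_force: [-3.4, -1.0, 6.6]
grip_width: 0.506
grasp_force: 52.8
```

Contact on the floor at the expected height; releasing.

Emit:
arm_command:
  plan:
    - {"dp": [0, 0, 0], "spin": 0}
    - {"dp": [0, 0, 0], "spin": 0}
    - {"dp": [0, 0, 0], "spin": 0}
    - {"dp": [0, 0, 0], "spin": 0}
    - {"dp": [0, 0, 0], "spin": 0}
  grip: -1

```text
clock: 6.75
position: [0.5176, 0.0982, 0.2327]
ee_rot: [0.998, -0.069, 0.0, 0.0]
ft_force: [-0.5, 0.1, 0.9]
grip_width: 0.999
grasp_force: 0.0
```

Emit:
arm_command:
  plan:
    - {"dp": [0, 0, -20], "spin": 0}
    - {"dp": [0, 0, -40], "spin": 0}
    - {"dp": [0, 0, -45], "spin": 0}
    - {"dp": [0, 0, -45], "spin": 0}
    - {"dp": [0, 0, 0], "spin": 0}

```text
clock: 7.25
position: [0.5187, 0.0991, 0.3888]
ee_rot: [0.998, -0.068, 0.005, -0.001]
ft_force: [-0.3, 1.0, -0.4]
grip_width: 0.997
grasp_force: 0.0
```

```bash
python3 w.py w6; python3 - <<'E'
from h import *
a=viewer.camera("scene"); b=cv2.imread("pics/w6.png")
for g in greens(a): print(cv2.boundingRect(g),rect(g,.097,"scene"))
cv2.imwrite("pics/p6.png",np.hstack([cv2.resize(a[130:330,260:460],None,fx=2,fy=2,interpolation=2),b[:,120:520]]))
print(manip.get_obs()["grip_width"],manip.get_obs()["ft_force"])
E
```

```text
[0.5187 0.0991 0.3888] yaw -7.85
(292, 166, 49, 64) 2842.5 0.085 (514, 100, 60, 43, -7.9)
(292, 166, 49, 64) 2842.5 0.097 (517, 100, 58, 41, -7.9)
(292, 166, 49, 64) 2842.5 0.012 (490, 104, 77, 55, -7.9)
(39, 166, 68, 63) 3095.0 0.085 (544, 319, 60, 50, -7.8)
(39, 166, 68, 63) 3095.0 0.097 (547, 309, 57, 47, -7.8)
(39, 166, 68, 63) 3095.0 0.012 (529, 382, 76, 63, -7.8)
(167, 165, 57, 64) 3059.5 0.085 (529, 209, 60, 45, -7.8)
(167, 165, 57, 64) 3059.5 0.097 (533, 203, 58, 43, -7.8)
(167, 165, 57, 64) 3059.5 0.012 (510, 241, 77, 58, -7.8)
(413, 273, 36, 33) (548, 316, 60, 43, -7.6)
(377, 233, 35, 30) (534, 207, 60, 44, -7.2)
(346, 198, 33, 27) (518, 103, 60, 44, -7.8)
(48, 88, 25, 20) (831, -636, 67, 33, -0.5)
1.000891580520721 [ 0.3443482  -0.75497129 -1.12250436]
```

View pics/p6.png

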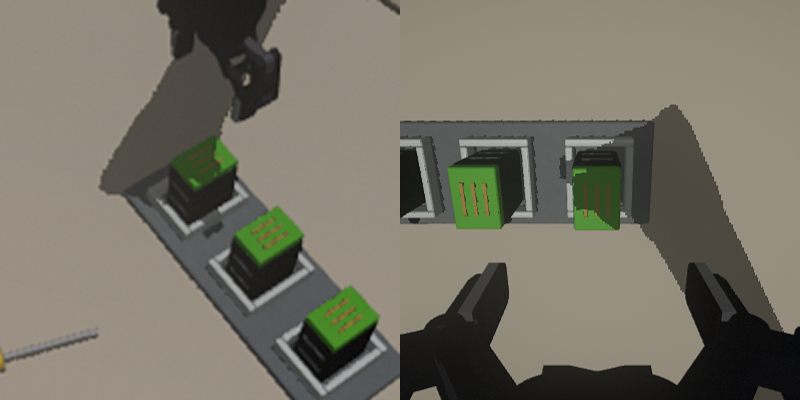

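The pack stands in the bay (top at crop (205,160) / (597,195)), square, within about 4 mm of the bay's centre, and the seated packs have not moved.

```bash
python3 -c "
from workcell import manip; print(manip.hand_in())"
```

```text
the job is handed in; nothing more can be done
None
```

The loose pack is standing upright on the floor of the free bay, about 4 mm from its centre by the cameras; the two seated packs show no movement, the arm is clear, and the job is handed in (no verdict came back).

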